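# Roll a kiln prop into the V cradle and up to its stop

### The job

Only pushing it with the fingers and never lifting it, roll the terracotta kiln prop along the bench by its side, up the ramp and into the V of the blue cradle. Then push it lengthwise along the V until its end is up against the yellow end stop, and leave it there. Push gently, since fired clay chips, and leave everything else on the bench where it is.

Things in the scene. Friction and masses are not known exactly. Their poses are not given: they have to be found in the camera images.
- prop: Kiln prop to be rolled: solid terracotta bar, 44 mm in diameter, 180 mm long, 0.22 to 0.45 kg, two white rings and a line along it; rolls freely. Origin on its axis at mid-length; x is the bar's axis (starts within 9 degrees of the cradle's x); y and z turn as it rolls (z is up at the start). Starts on the ramp's side, at cradle x -40 to -25, y -250 to -170 mm.
- cradle: Blue V cradle, fixed. Origin on the bench under the V's bottom line, at mid-length. x runs along the V towards the yellow stop, z up; the bar is rolled in along +y. The blue part reaches from x = -80 to +80 mm; the V's -x end is open, and the bar's end stands out there (by 20 mm when it meets the stop). A seated bar's axis is at y = 0, 33 mm above the bench.
- ramp_foot (a point): Foot of the cradle's blue ramp, at bench height, mid-length, cradle y = -110 mm. From here the ramp rises evenly to the lip, over the cradle's whole length. Push the bar's side at or below axis height: a fingertip pressing its upper back jams it against the bench.
- lip (a point): Lip at the ramp's top, mid-length, 20 mm above the bench, cradle y = -18 mm. Beyond it the V falls at 45 degrees to its bottom at y = 0, 2 mm above the bench, then rises at 45 degrees to a back edge 45 mm high at y = +43 mm; the back ends at y = +62 mm.
- stop_face (a point): Point on the face of the yellow end stop that the bar's end must meet, on the axis of a seated bar: cradle x = 80, y = 0, 33 mm above the bench. Plate 12 mm thick, 60 mm tall, from cradle y = -20 to +62 mm, closing the V's +x end. The smooth bar slides along the V at a few newtons; push its end near axis height.
- pot: Bystander, loose: open terracotta bowl, 90 mm wide, 75 mm tall. Origin at the centre of its underside. Leave it where it is.
- glaze_jar: Bystander, loose: blue glaze jar with a white cap, 60 mm wide, 75 mm tall. Origin at the centre of its underside. Leave it where it is.
- mug: Bystander, loose: white mug, 76 mm wide, 85 mm tall, one handle. Origin at the centre of its underside. Leave it where it is.
- brush: Bystander, loose: brush lying on the bench. Origin within it. Leave it where it is.
- sponge_block: Bystander, loose: yellow block, 90 x 60 x 35 mm. Origin at the centre of its underside. Leave it where it is.
- kiln_ring: Bystander, loose: flat terracotta ring, 90 mm across, 18 mm high. Origin at the centre of its underside. Leave it where it is.
- bisque_vase: Bystander, loose: pale unglazed vase, 84 mm wide, 98 mm tall. Origin at the centre of its underside. Leave it where it is.
Not all that is in view belongs to the job. Leave any pink or turquoise look-alike of the prop alone.

How it is judged:
By the outcome, as a careful person would: the job done as asked, in the order asked, and still so for the second after the job is handed in, with the robot touching nothing.
It also fails if it takes over 56 s, if anything falls off the work surface, if the arm or the gripper's body presses on something with over 40 N, if the wrist force passes 120 N, or if a joint passes its speed limit or range.

### The arm

A 6-joint arm with a two-finger parallel gripper is mounted at the origin on the work surface. World frame = base frame: x ahead of the robot, y to its left, z up, the work surface at z = 0. Lengths are in m, angles in rad, forces in N, time in s.
With the tool pointing down it reaches from about 0.375 to 0.9 m from the base axis. Payload 3.1 kg.
Tool frame: the origin (TCP) lies between the finger pads; the fingertips stand 11 mm ahead of it and the grasp point (between the pads) lies 8 mm behind it; z points along the fingers, y is the line along which they close (so a half turn about z gives the same grasp; the last joint's range is limited). The gripper opens to 87 mm and grips with 3 to 60 N. Pads are 19 mm wide; open, the fingers measure 117 mm over their backs; the gripper's body (75 mm by 190 mm) begins 51 mm behind the grasp point.
Start: joints at [-1.363, 0.527, 1.433, -0, 1.181, -0.178], TCP at [0.235, -0.579, 0.234] pointing down, gripper open.
Joint ranges: [-3.08, 3.08], [-0.75, 2.2], [0.22, 2.44], [-1.43, 4.57], [0, 2.65], [-2.85, 2.85]. Speed limits (rad/s): [2.79, 2.79, 3.14, 3.14, 3.14, 3.14].

### API

Orientations are given as a unit quaternion [x, y, z, w].
In Python, from rig import get_obs, camera, hand_in gives the robot as it stands.
- The arm moves only by the shell command python3 -m pendant 'ROWS' [FORCE]. ROWS is JSON, a list that holds one entry, the list of rows, each a list of 7 numbers: the shift along the tool's x, y, z in m, then the turn, a rotation vector about the tool's x, y, z in degrees, then the opening, from 0 (shut) to 1 (fully open). In form: [[[x, y, z, ax, ay, az, fingers], ...]]. A call has exactly 5 rows; each row shifts and turns the commanded pose from where the row before left it, along the tool's axes as they then stand; what a row does not reach is not made up. A row lasts 1/8 s, in which the tool goes at most 62.5 mm and 10.7 degrees, less where a joint would pass 70% of its speed; a pose out of reach is approached as far as the arm can. A call with a gripper value outside its range is refused whole. The fingers move at their own pace and stop on an object; FORCE is the grip in N (left out, the last holds). Time passes only in rows, so rows that do not move let the fingers close, or fill a call up. It gives the time, the measured TCP pose, the force, the opening and the grip force at its end, in the units of the state.
- get_obs(): the state, without advancing time (a new reading comes with each control period).
- camera(name): name is "side" or "top" or "wrist"; returns a dict with "img" (480x640x3 uint8, red, green, blue), "intrinsics" (3x3 intrinsics, pixels), "k1" (the pictures are not rectified: a ray, as slopes to the right and down, at radius r is drawn at 1 + k1 r^2 times it, then the intrinsics apply), "R" (3x3) and "t" (3): a world point X has camera coordinates R X + t; the wrist camera has in their place "T_tool_cam" (4x4, takes a point from camera to tool coordinates, whose origin is the TCP and whose axes are the flange's). Camera axes: x right, y down, z forward; pixel columns grow to the right and rows downward; lengths in m; the calibration is good to about 2 mm. A picture is of the moment at which its call begins: read the wrist's pose just before it. There is no depth.
- hand_in(): hands the job in; it is judged then, once.
The state is a dict: "time": time; "q": joint angles; "joint_velocities": joint speeds; "joint_torque": joint torques, N m; "position": TCP position; "tool_rot": TCP orientation; "ft_force": force on the tool from outside, world axes, zero at the start; "moment": the same for the moment, N m; "grip_width": finger opening in m; "grip_force": force on a finger pad.
Only numpy, scipy, OpenCV 4.12 (cv2) and the standard library are available. Lean on these libraries where they do the work, as an engineer would, in place of code of your own. Each camera call takes 0.05 s, during which the arm holds its last target. There are 200 camera calls.

## Working session

There is one attempt and no reset: what is moved stays moved. The work goes in short steps, Python scripts to look and compute and a shell command to move; the robot and the scene stay as the last step left them, time stands still between calls to the robot, and variables do not carry over. Pictures are saved under pics/ and viewed, at most 10 in all, crops included, and the job is handed in when it is done.

```bash
mkdir -p pics; ls; python3 - <<'E'
from rig import get_obs,camera
import cv2,numpy as np
o=get_obs();print(o['time'],o['position'],o['tool_rot'],o['grip_width'])
for n in('side','top'):
    c=camera(n);cv2.imwrite(f'pics/{n}0.png',c['img'][:,:,::-1]);np.savez(f'pics/{n}0.npz',**c);print(n,c['intrinsics'],c['k1'],c['R'],c['t'])
E
```

```text
pics
0.0 [ 0.23504658 -0.57833031  0.23255259] [ 9.81454370e-01  1.91692629e-01 -8.36612789e-06 -1.12091505e-03] 0.08699447573933819
side [[538.31388356   0.         319.43604928]
 [  0.         538.31388356 237.21583661]
 [  0.           0.           1.        ]] -0.05756271624562257 [[-0.85014054 -0.5260601   0.02284363]
 [-0.36021951  0.54939494 -0.75392779]
 [ 0.38406115 -0.6491733  -0.65656002]] [0.47136434 0.22974702 1.27419622]
top [[565.12373242   0.         329.45893894]
 [  0.         565.12373242 242.45905833]
 [  0.           0.           1.        ]] -0.06899700145521592 [[ 0.02210323 -0.99963597 -0.01547205]
 [-0.9980344  -0.02115479 -0.05898994]
 [ 0.05864116  0.0167455  -0.99813867]] [0.00851877 0.55911921 1.29509691]
```

View pics/top0.png

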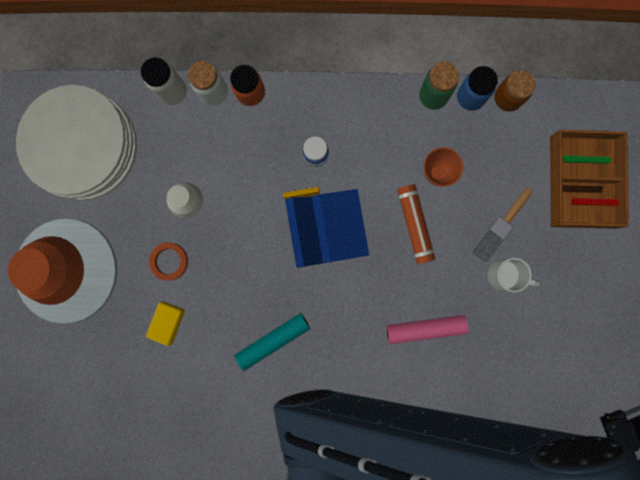

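View pics/side0.png

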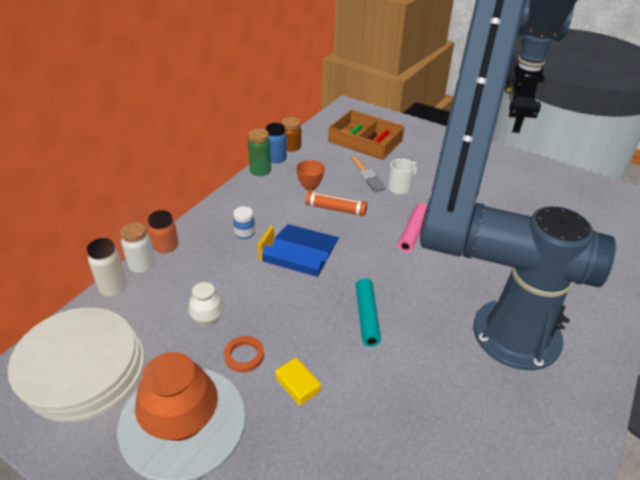

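The terracotta bar with white rings, at top (417,224) and side (336,204), fits the description. The look-alikes are the pink bar at top (428,329), the teal bar at (272,341), and other terracotta items: the pot (443,167), ring (168,261) and jar (247,85). The cradle is at (328,228), with its yellow stop at (302,192).

```bash
cat > h.py <<'E'
import numpy as np,cv2
def rays(c,px):
    px=np.array(px,float).reshape(-1,1,2)
    # drawn = s*(1+k1 s^2): OpenCV's radial model
    n=cv2.undistortPoints(px,c['intrinsics'],np.array([float(c['k1']),0,0,0.]))[:,0]
    d=np.c_[n,np.ones(len(n))]@c['R']; return -c['R'].T@c['t'],d
def plane(c,px,z):
    o,d=rays(c,px); return o+d*((z-o[2])/d[:,2])[:,None]
def mask(img,lo,hi,roi):
    h=cv2.cvtColor(img,cv2.COLOR_RGB2HSV);m=cv2.inRange(h,np.array(lo),np.array(hi));k=np.zeros_like(m);x0,y0,x1,y1=roi;k[y0:y1,x0:x1]=1;return m*k
def big(m):
    return max(cv2.findContours(m,cv2.RETR_EXTERNAL,cv2.CHAIN_APPROX_NONE)[0],key=cv2.contourArea)
def propmask(img,roi):
    # bar = terracotta + white rings
    return cv2.morphologyEx(mask(img,(0,110,70),(14,255,255),roi)|mask(img,(0,0,150),(180,110,255),roi),cv2.MORPH_CLOSE,np.ones((5,5)))
E
python3 - <<'E'
from h import *
np.set_printoptions(precision=4,suppress=True)
T=np.load('pics/top0.npz');S=np.load('pics/side0.npz')
print('cams',-T['R'].T@T['t'],-S['R'].T@S['t'])
for n,c,roi in(('top',T,(270,180,380,275)),('side',S,(240,215,345,280))):
    b=big(mask(c['img'],(105,120,40),(125,255,255),roi))
    q=cv2.approxPolyDP(cv2.convexHull(b),4,True)[:,0];print(n,'blue',q.tolist());print(plane(c,q,0.));print(plane(c,q,.045))
    y=big(mask(c['img'],(18,150,100),(32,255,255),roi));r=cv2.boxPoints(cv2.minAreaRect(y));print('yel',r.tolist());print(plane(c,r,.06))
for n,c,roi in(('top',T,(385,178,440,270)),('side',S,(300,188,372,220))):
    p=big(propmask(c['img'],roi));r=cv2.minAreaRect(p);b=cv2.boxPoints(r);P=plane(c,b,.022)
    print(n,'prop',r);print(P,P.mean(0),[np.linalg.norm(P[i]-P[i-1]) for i in range(4)])
for nm,lo,hi,roi in(('pot',(0,110,40),(14,255,255),(420,143,470,190)),('jar',(90,0,90),(125,255,255),(298,130,335,170))):
    p=big(mask(T['img'],lo,hi,roi));(x,y),r=cv2.minEnclosingCircle(p);print(nm,x,y,r,plane(T,[[x,y]],.075))
cv2.imwrite('pics/crop.png',cv2.resize(T['img'][170:280,270:480,::-1],None,fx=3.6,fy=3.6,interpolation=cv2.INTER_CUBIC))
E
```

```text
cams [ 0.4819 -0.0013  1.3258] [-0.0059  0.9489  0.999 ]
top blue [[356, 189], [368, 254], [297, 267], [285, 200]]
[[ 0.6877 -0.039   0.    ]
 [ 0.5346 -0.0701  0.    ]
 [ 0.5005  0.0958  0.    ]
 [ 0.6581  0.1283  0.    ]]
[[ 0.6807 -0.0378  0.045 ]
 [ 0.5328 -0.0678  0.045 ]
 [ 0.4998  0.0925  0.045 ]
 [ 0.6522  0.1239  0.045 ]]
yel [[282.54052734375, 192.24322509765625], [317.56756591796875, 186.4053955078125], [318.4053955078125, 191.43243408203125], [283.37835693359375, 197.270263671875]]
[[0.6677 0.1285 0.06  ]
 [0.6825 0.0496 0.06  ]
 [0.6711 0.0474 0.06  ]
 [0.6563 0.1263 0.06  ]]
side blue [[264, 247], [287, 225], [337, 237], [317, 275], [264, 261]]
[[ 0.6849  0.0801 -0.    ]
 [ 0.6855 -0.0331  0.    ]
 [ 0.5374 -0.0669  0.    ]
 [ 0.5046  0.0926  0.    ]
 [ 0.6518  0.1253  0.    ]]
[[ 0.6538  0.1192  0.045 ]
 [ 0.6543  0.0111  0.045 ]
 [ 0.5129 -0.0212  0.045 ]
 [ 0.4816  0.1312  0.045 ]
 [ 0.6222  0.1624  0.045 ]]
yel [[250.91012573242188, 253.94383239746094], [269.3932800292969, 224.37078857421875], [278.9213562011719, 230.32582092285156], [260.4382019042969, 259.89886474
[... 239 characters left out ...]
2 ]
 [ 0.7006 -0.1738  0.022 ]
 [ 0.525  -0.2228  0.022 ]
 [ 0.5132 -0.1819  0.022 ]] [ 0.6069 -0.1778  0.022 ] [np.float64(0.18215476490564267), np.float64(0.04282967208022683), np.float64(0.1822881383128263), np.float64(0.04247134368967667)]
side prop ((335.5, 203.5), (31.0, 71.0), 90.0)
[[ 0.7375 -0.1809  0.022 ]
 [ 0.5541 -0.3027  0.022 ]
 [ 0.4832 -0.1669  0.022 ]
 [ 0.6543 -0.0542  0.022 ]] [ 0.6073 -0.1762  0.022 ] [np.float64(0.1515485663060597), np.float64(0.22019498193193313), np.float64(0.15318715528053198), np.float64(0.20488518097592587)]
pot 442.7675476074219 166.777587890625 19.8221378326416 [[ 0.7303 -0.2301  0.075 ]]
jar 316.0 149.5 26.53780746459961 [[0.7637 0.0545 0.075 ]]
```

View pics/crop.png

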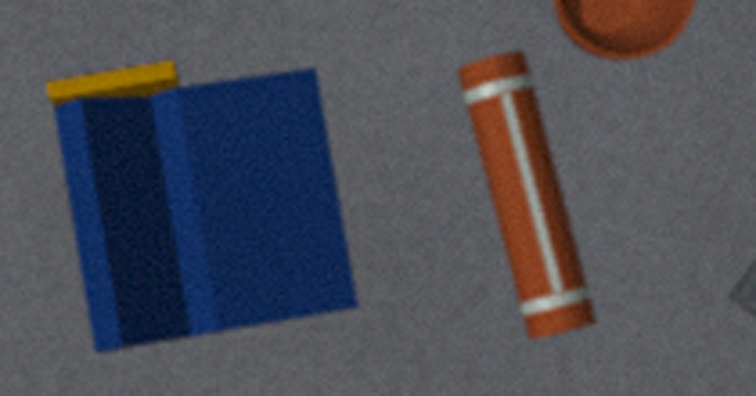

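The crop confirms it: an orange bar with two white rings and a line, spanning crop (490,60) to (560,330). The cradle is left of it, with the yellow stop at the +x end.

Measured values:

| Thing | World position | Yaw | Check |
|---|---|---|---|
| Cradle origin | (0.589, 0.0505) | 11.5° | Corners and stop agree to 1 mm |
| Prop | (0.607, -0.177) | 15.6° | 182 x 43 mm; cradle x -28, y -226 mm, relative yaw 4° |

The plan is to push with both open fingers side by side, so the finger line lies along the bar.

```bash
python3 -m pendant '[[[0.047,-0.0187,0,0,0,0,1],[0.047,-0.0187,0,0,0,0,1],[0.047,-0.0187,0,0,0,0,1],[0.047,-0.0187,0,0,0,0,1],[0.047,-0.0187,0,0,0,0,1]]]'
python3 -m pendant '[[[0.047,-0.0187,0,0,0,0,1],[0.047,-0.0187,0,0,0,0,1],[0.047,-0.0187,0,0,0,0,1],[0.047,-0.0187,0,0,0,0,1],[0.047,-0.0187,0,0,0,0,1]]]'
python3 -m pendant '[[[0,0,0,0,0,-8.35,1],[0,0,0,0,0,-8.35,1],[0,0,0,0,0,-8.35,1],[0,0,0,0,0,-8.35,1],[0,0,0,0,0,-8.35,1]]]'
python3 -m pendant '[[[0,0,0,0,0,-8.35,1],[0,0,0.02,0,0,-8.35,1],[0,0,0.02,0,0,-8.35,1],[0,0,0.02,0,0,-8.35,1],[0,0,0.02,0,0,-8.35,1]]]'
cat > st.py <<'E'
# where the tool stands in the cradle frame (mm), its yaw error to cradle-parallel, and a world->tool delta helper
from rig import get_obs
import numpy as np
from scipy.spatial.transform import Rotation as Ro
O=np.array([.589,.0505]);YAW=np.radians(11.5);C=np.array([[np.cos(YAW),np.sin(YAW)],[-np.sin(YAW),np.cos(YAW)]])
def st():
    o=get_obs();R=Ro.from_quat(o['tool_rot']).as_matrix();p=o['position']
    return o,R,np.r_[C@(p[:2]-O),p[2]]*1e3
def show():
    o,R,c=st();y=np.degrees(np.arctan2(R[1,1],R[0,1]))-11.5
    print('t',round(o['time'],2),'cradle xyz mm',c.round(1),'finger-line yaw rel',round(y,2),'tool z',R[:,2].round(3),'F',np.round(o['ft_force'],1))
if __name__=='__main__':show()
E
python3 st.py
```

```text
time: 0.72
position: [0.4186, -0.4025, 0.2331]
tool_rot: [0.981, 0.192, -0.0, -0.0]
ft_force: [0.7, -0.4, 0.1]
grip_width: 0.087
grip_force: 0.0
time: 1.35
position: [0.6011, -0.2275, 0.233]
tool_rot: [0.981, 0.192, -0.0, -0.0]
ft_force: [-0.2, -0.3, -0.5]
grip_width: 0.0871
grip_force: 0.0
time: 1.98
position: [0.6, -0.2286, 0.2329]
tool_rot: [0.847, 0.531, -0.0, -0.001]
ft_force: [0.2, 0.1, 0.2]
grip_width: 0.0876
grip_force: 0.0
time: 2.6
position: [0.5999, -0.2287, 0.1524]
tool_rot: [0.603, 0.798, -0.0, -0.001]
ft_force: [-0.1, -0.2, -0.7]
grip_width: 0.0867
grip_force: 0.0
t 2.6 cradle xyz mm [ -44.9 -275.8  152.4] finger-line yaw rel 4.38 tool z [-0.001  0.001 -1.   ] F [-0.1 -0.2 -0.7]
```

```bash
cat > wr.py <<'E'
import sys
from h import *;from st import st,C,O
from rig import camera
def wrist(name):
    o,R,_=st();c=dict(camera('wrist'));T=c['T_tool_cam'];Rwc=R@T[:3,:3];t=o['position']+R@T[:3,3]
    c['R']=Rwc.T;c['t']=-Rwc.T@t;cv2.imwrite('pics/'+name,c['img'][:,:,::-1]);np.savez('pics/'+name+'.npz',**c);return c
if __name__=='__main__':wrist(sys.argv[1])
E
python3 wr.py w1.png
```

```text
(no output)
```

View pics/w1.png

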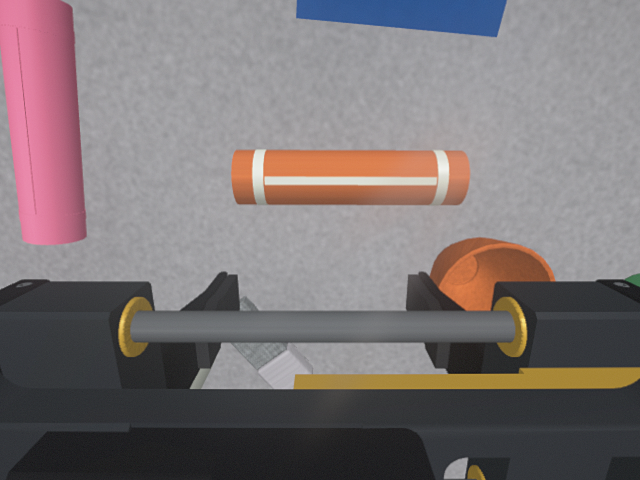

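The wrist view shows the bar at (350,177), parallel to the finger line. The fingers at (225,320) and (420,320) are behind it, and the pot at (490,275) is clear of the right finger. I'll descend and make a slow first contact.

```bash
python3 -m pendant '[[[0,0,0.03,0,0,0,1],[0,0,0.03,0,0,0,1],[0,0,0.03,0,0,0,1],[0,0,0.026,0,0,0,1],[0,0,0.01,0,0,0,1]]]'
python3 -m pendant '[[[0.003,0,0,0,0,0,1],[0.004,0,0,0,0,0,1],[0.004,0,0,0,0,0,1],[0.004,0,0,0,0,0,1],[0.004,0,0,0,0,0,1]]]'
python3 st.py; python3 - <<'E'
from wr import *
c=wrist('w2.png');m=propmask(c['img'],(150,60,560,330));r=cv2.minAreaRect(big(m));print(r)
E
```

```text
time: 3.28
position: [0.5993, -0.2283, 0.0259]
tool_rot: [0.605, 0.796, -0.0, -0.002]
ft_force: [-0.3, 0.9, 0.2]
grip_width: 0.0871
grip_force: 0.0
time: 3.9
position: [0.5954, -0.2104, 0.028]
tool_rot: [0.605, 0.797, 0.0, 0.0]
ft_force: [0.3, -0.7, 1.6]
grip_width: 0.0869
grip_force: 0.1
t 3.9 cradle xyz mm [ -45.8 -257.    28. ] finger-line yaw rel 4.11 tool z [ 0.001 -0.    -1.   ] F [ 0.3 -0.7  1.6]
((354.4999694824219, 184.49998474121094), (248.99996948242188, 408.99993896484375), 90.0)
```

View pics/w2.png

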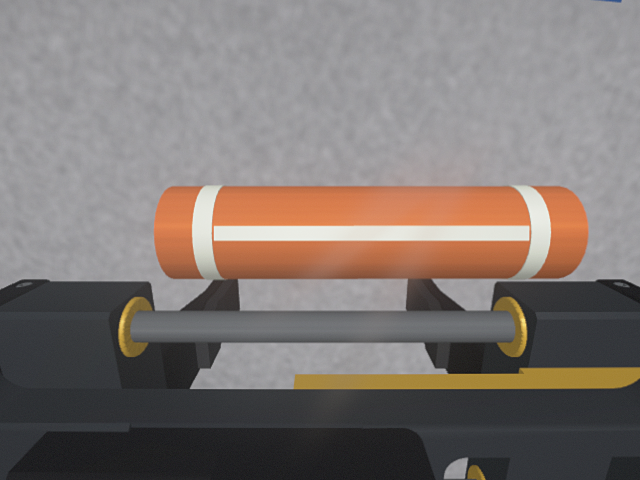

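Contact has just been made: the bar at (370,232) touches both fingertips at about (228,285) and (418,285). I'll push it slowly along the flat while turning out the 4° yaw.

```bash
python3 -m pendant '[[[0.005,0,0.001,0,0,0.4,1],[0.006,0,0.001,0,0,0.4,1],[0.006,0,0,0,0,0.4,1],[0.006,0,0,0,0,0.4,1],[0.006,0,0,0,0,0.4,1]]]'
python3 -m pendant '[[[0.006,0,0,0,0,0.4,1],[0.006,0,0,0,0,0.4,1],[0.006,0,0,0,0,0.4,1],[0.006,0,0,0,0,0.4,1],[0.006,0,0,0,0,0.4,1]]]'
python3 st.py; cat > pr.py <<'E'
# bar pose from the top camera: outline box cast onto the plane of its axis height (arg, m)
import sys
from h import *;from st import C,O
from rig import camera
z=float(sys.argv[1]);n=sys.argv[2]
c=camera('top');cv2.imwrite('pics/'+n,c['img'][:,:,::-1])
m=propmask(c['img'],(280,178,425,270));b=big(m);P=plane(c,b[:,0],z);q=(P[:,:2]-O)@C.T*1e3
(r0,s,a)=cv2.minAreaRect(q.astype(np.float32));print('bar cradle mm',np.round(r0,1),np.round(s,1),round(a,2),'x range',q[:,0].min().round(1),q[:,0].max().round(1),'y',q[:,1].min().round(1),q[:,1].max().round(1))
E
python3 pr.py .022 t1.png
```

```text
time: 4.58
position: [0.5877, -0.1821, 0.0255]
tool_rot: [0.619, 0.786, -0.0, -0.0]
ft_force: [-1.0, -0.8, 0.4]
grip_width: 0.0868
grip_force: 0.1
time: 5.2
position: [0.5811, -0.1529, 0.0255]
tool_rot: [0.632, 0.775, 0.0, -0.0]
ft_force: [0.8, -1.0, -0.4]
grip_width: 0.087
grip_force: 0.1
t 5.2 cradle xyz mm [ -48.3 -197.8   25.5] finger-line yaw rel 0.08 tool z [ 0.  0. -1.] F [ 0.8 -1.  -0.4]
bar cradle mm [   3.9 -155.1] [108.8  38.9] 3.84 x range -51.5 58.7 y -171.1 -132.4
```

```bash
python3 -m pendant '[[[0.004,0,0,0,0,0,1],[0.004,0,0,0,0,0,1],[0.005,0,0,0,0,0,1],[0.005,0,0,0,0,0,1],[0.005,0,0,0,0,0,1]]]'
python3 -m pendant '[[[0.005,0,0,0,0,0,1],[0.005,0,0,0,0,0,1],[0.005,0,0,0,0,0,1],[0.005,0,0,0,0,0,1],[0.005,0,0,0,0,0,1]]]'
python3 st.py;python3 wr.py w3.png;python3 pr.py .023 t2.png
```

```text
time: 5.88
position: [0.5764, -0.1304, 0.0256]
tool_rot: [0.632, 0.775, 0.0, -0.0]
ft_force: [-0.2, 0.0, 0.4]
grip_width: 0.0871
grip_force: 0.1
time: 6.5
position: [0.5718, -0.1063, 0.0257]
tool_rot: [0.632, 0.775, -0.0, 0.0]
ft_force: [0.6, -0.3, 0.8]
grip_width: 0.0872
grip_force: 0.6
t 6.5 cradle xyz mm [ -48.2 -150.3   25.7] finger-line yaw rel 0.13 tool z [ 0.001 -0.001 -1.   ] F [ 0.6 -0.3  0.8]
bar cradle mm [   7.4 -103.2] [93.6 32.1] 3.58 x range -40.2 55.0 y -116.4 -84.6
```

View pics/w3.png

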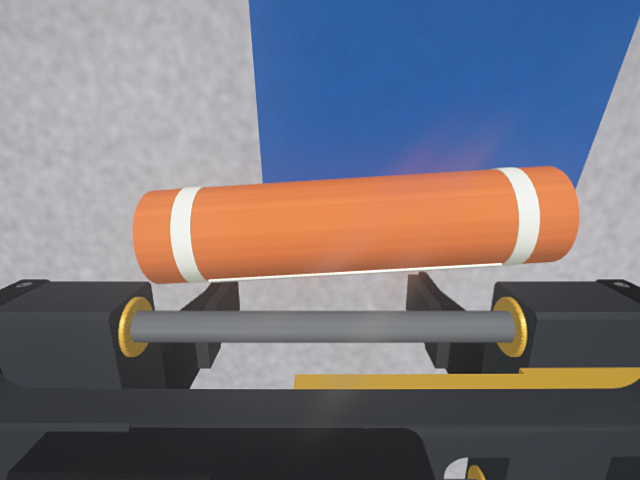

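The wrist view shows the bar at (355,222) at the ramp foot, yawed about 4°. Only the left finger is touching, at (225,285), so pushing should square the bar up. I'll continue up the ramp, rising with it.

```bash
python3 -m pendant '[[[0.005,0,0,0,0,0,1],[0.005,0,-0.001,0,0,0,1],[0.005,0,-0.001,0,0,0,1],[0.005,0,-0.001,0,0,0,1],[0.005,0,-0.001,0,0,0,1]]]'
python3 -m pendant '[[[0.004,0,-0.001,0,0,0,1],[0.004,0,-0.001,0,0,0,1],[0.004,0,-0.001,0,0,0,1],[0.004,0,-0.001,0,0,0,1],[0.004,0,-0.001,0,0,0,1]]]'
python3 st.py;python3 wr.py w4.png;python3 pr.py .033 t3.png
```

```text
time: 7.22
position: [0.5672, -0.082, 0.03]
tool_rot: [0.632, 0.775, 0.0, 0.001]
ft_force: [0.7, -3.7, 2.7]
grip_width: 0.0865
grip_force: 1.9
time: 7.85
position: [0.5623, -0.062, 0.0346]
tool_rot: [0.632, 0.775, -0.0, -0.0]
ft_force: [1.1, -3.7, 2.5]
grip_width: 0.0872
grip_force: 1.9
t 7.85 cradle xyz mm [ -48.6 -104.9   34.6] finger-line yaw rel 0.1 tool z [-0.  0. -1.] F [ 1.1 -3.7  2.5]
bar cradle mm [ 27.2 -57. ] [19.2 56.9] 84.84 x range -0.9 54.7 y -69.1 -49.2
```

View pics/w4.png

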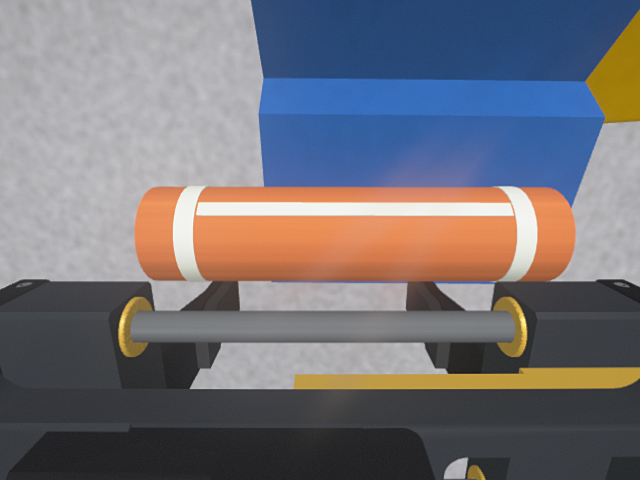

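The bar is now square to the fingers at (355,233), with both fingers on it and the lip ahead at row 95. The push force is about 4 N.

```bash
python3 -m pendant '[[[0.004,0,-0.001,0,0,0,1],[0.004,0,-0.001,0,0,0,1],[0.004,0,-0.001,0,0,0,1],[0.004,0,-0.001,0,0,0,1],[0.004,0,0,0,0,0,1]]]'
python3 -m pendant '[[[0.004,0,-0.001,0,0,0,1],[0.004,0,-0.001,0,0,0,1],[0.004,0,-0.001,0,0,0,1],[0.004,0,-0.001,0,0,0,1],[0.004,0,-0.001,0,0,0,1]]]'
python3 -m pendant '[[[0.002,0,-0.001,0,0,0,1],[0.002,0,0,0,0,0,1],[0.002,0,-0.001,0,0,0,1],[0.002,0,0,0,0,0,1],[0.002,0,-0.001,0,0,0,1]]]'
python3 st.py
```

```text
time: 8.57
position: [0.5585, -0.0424, 0.0387]
tool_rot: [0.632, 0.775, 0.0, 0.0]
ft_force: [1.0, -3.3, 2.5]
grip_width: 0.0871
grip_force: 1.9
time: 9.2
position: [0.5543, -0.0228, 0.0436]
tool_rot: [0.632, 0.775, -0.0, -0.0]
ft_force: [1.2, -3.5, 2.1]
grip_width: 0.0872
grip_force: 1.9
time: 9.82
position: [0.5522, -0.0131, 0.0465]
tool_rot: [0.632, 0.775, -0.0, -0.0]
ft_force: [1.7, -1.7, 2.1]
grip_width: 0.0866
grip_force: 1.3
t 9.82 cradle xyz mm [-48.7 -55.   46.5] finger-line yaw rel 0.1 tool z [-0.  0. -1.] F [ 1.7 -1.7  2.1]
```

```bash
python3 -m pendant '[[[0.002,0,0,0,0,0,1],[0.002,0,0,0,0,0,1],[0.002,0,0,0,0,0,1],[0.001,0,0,0,0,0,1],[0.001,0,0,0,0,0,1]]]'
python3 st.py;python3 wr.py w5.png
```

```text
time: 10.45
position: [0.5505, -0.0052, 0.0464]
tool_rot: [0.632, 0.775, -0.0, -0.0]
ft_force: [0.3, 0.0, -0.3]
grip_width: 0.087
grip_force: 0.0
t 10.45 cradle xyz mm [-48.8 -46.9  46.4] finger-line yaw rel 0.11 tool z [-0.001  0.    -1.   ] F [ 0.3  0.  -0.3]
```

View pics/w5.png

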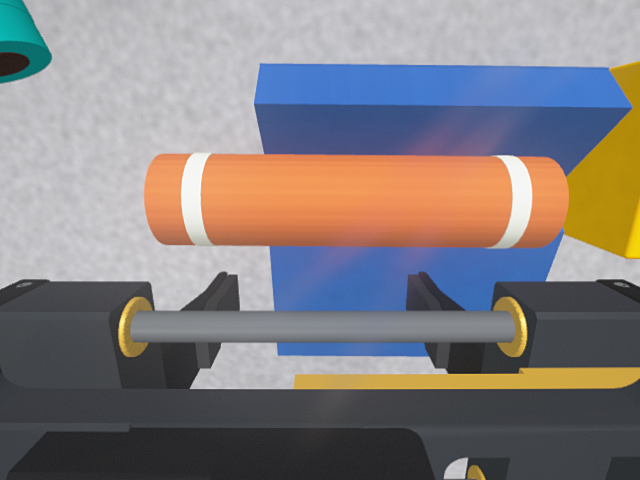

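The bar has dropped over the lip and looks seated in the V: it spans x 147 to 568 at row 200, parallel to the V. Next I'll measure its ends and check that the teal bar's end, at (20,50), is clear of the next position.

```bash
python3 -m pendant '[[[-0.01,0,-0.01,0,0,0,0],[0,-0.03,-0.03,0,0,0,0],[0,-0.04,-0.04,0,0,0,0],[0.017,-0.03,0,0,0,0,0],[0.02,0,0,0,0,0,0]]]' 20
python3 st.py;python3 pr.py .033 t4.png; python3 - <<'E'
from h import *;from st import C,O
c=np.load('pics/w5.png.npz')
P=plane(c,[[147,200],[568,203],[350,154],[350,246]],.033);print(((P[:,:2]-O)@C.T*1e3).round(1))
T=np.load('pics/top0.npz');b=big(mask(T['img'],(80,100,40),(100,255,255),(220,300,320,380)))
q=(plane(T,b[:,0],.022)[:,:2]-O)@C.T*1e3;print('teal cradle max x',q[q[:,0].argmax()].round(),'max y',q[q[:,1].argmax()].round(), 'min y',q[q[:,1].argmin()].round())
E
```

```text
time: 11.12
position: [0.4452, 0.0004, 0.1277]
tool_rot: [0.633, 0.774, -0.0, -0.0]
ft_force: [0.5, -0.1, 0.0]
grip_width: 0.0449
grip_force: 0.0
t 11.12 cradle xyz mm [-150.9  -20.4  127.7] finger-line yaw rel -0.04 tool z [-0.001  0.    -1.   ] F [ 0.5 -0.1  0. ]
bar cradle mm [4.7 1.5] [ 40.8 104.3] 89.23 x range -47.3 56.9 y -19.0 22.4
[[-1.33e+02  1.00e+00]
 [ 7.17e+01 -1.00e-01]
 [-3.51e+01  2.28e+01]
 [-3.40e+01 -2.22e+01]]
teal cradle max x [-184.   72.] max y [-252.  239.] min y [-219.   57.]
```

View pics/t4.png

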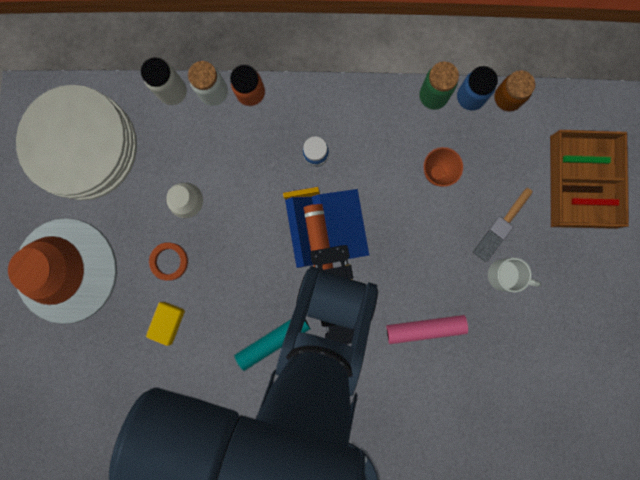

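The top view shows the bar in the V: +x end at (315,210), y offset about 1 mm, about 23 mm short of the stop. The bystanders haven't moved. Now I'll centre the closed fingers behind its -x end and lower them.

```bash
python3 -m pendant '[[[0.02,0,0,0,0,0,0],[0,0,0.03,0,0,0,0],[0,0,0.03,0,0,0,0],[0,0,0.03,0,0,0,0],[0,0,0.007,0,0,0,0]]]'
python3 -m pendant '[[[0,0.002,0,0,0,0,0],[0,0.002,0,0,0,0,0],[0,0.002,0,0,0,0,0],[0,0.002,0,0,0,0,0],[0,0.002,0,0,0,0,0]]]'
python3 st.py;python3 wr.py w6.png
```

```text
time: 11.8
position: [0.4435, 0.0199, 0.0285]
tool_rot: [0.632, 0.775, -0.0, -0.001]
ft_force: [0.6, -0.1, 0.0]
grip_width: 0.0014
grip_force: 0.0
time: 12.42
position: [0.4535, 0.0226, 0.0299]
tool_rot: [0.632, 0.775, 0.0, 0.0]
ft_force: [-0.0, -0.6, 0.2]
grip_width: 0.0005
grip_force: 0.0
t 12.43 cradle xyz mm [-138.4   -0.3   29.9] finger-line yaw rel 0.12 tool z [ 0.001 -0.    -1.   ] F [-0.  -0.6  0.2]
```

View pics/w6.png

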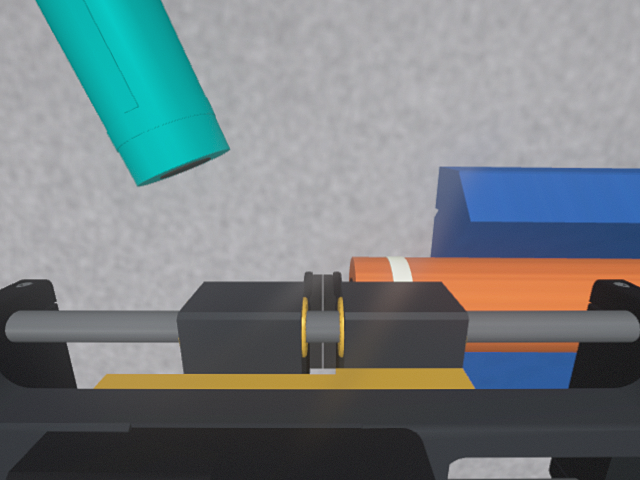

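The closed fingers at (323,300) are just behind the bar's end at (352,275). The teal bar at (180,150) is clear. I'll push lengthwise in small steps and watch the force.

```bash
python3 -m pendant '[[[0,0.002,0,0,0,0,0],[0,0.002,0,0,0,0,0],[0,0.002,0,0,0,0,0],[0,0.002,0,0,0,0,0],[0,0.002,0,0,0,0,0]]]'|grep -E 'pos|ft'
python3 -m pendant '[[[0,0.002,0,0,0,0,0],[0,0.002,0,0,0,0,0],[0,0.002,0,0,0,0,0],[0,0.002,0,0,0,0,0],[0,0.001,0,0,0,0,0]]]'|grep -E 'pos|ft'
python3 st.py;python3 pr.py .033 t5.png
```

```text
position: [0.4627, 0.0247, 0.0295]
ft_force: [-3.6, -0.4, 2.6]
position: [0.4721, 0.0263, 0.0295]
ft_force: [-2.8, -0.6, 1.4]
t 13.72 cradle xyz mm [-119.4   -0.4   29.5] finger-line yaw rel 0.11 tool z [ 0. -0. -1.] F [-2.8 -0.6  1.4]
bar cradle mm [27.9  1. ] [41.9 94.5] 89.77 x range -19.3 75.2 y -20.1 22.1
```

```bash
python3 -m pendant '[[[0,0.001,0,0,0,0,0],[0,0.001,0,0,0,0,0],[0,0.0005,0,0,0,0,0],[0,0.0005,0,0,0,0,0],[0,0,0,0,0,0,0]]]'|grep -E 'pos|ft'
python3 st.py
```

```text
position: [0.4748, 0.0269, 0.0296]
ft_force: [-1.9, -0.5, 0.4]
t 14.4 cradle xyz mm [-116.6   -0.3   29.6] finger-line yaw rel 0.1 tool z [ 0. -0. -1.] F [-1.9 -0.5  0.4]
```

```bash
for i in 1; do python3 -m pendant '[[[0,0.0005,0,0,0,0,0],[0,0.0005,0,0,0,0,0],[0,0.0005,0,0,0,0,0],[0,0.0005,0,0,0,0,0],[0,0,0,0,0,0,0]]]'|grep -E 'pos|ft';done
python3 st.py
```

```text
position: [0.4768, 0.0274, 0.0295]
ft_force: [-2.9, -0.5, 0.7]
t 15.03 cradle xyz mm [-114.6   -0.3   29.5] finger-line yaw rel 0.11 tool z [ 0. -0. -1.] F [-2.9 -0.5  0.7]
```

```bash
python3 -m pendant '[[[0,0.0005,0,0,0,0,0],[0,0.0005,0,0,0,0,0],[0,0.0005,0,0,0,0,0],[0,0,0,0,0,0,0],[0,0,0,0,0,0,0]]]'|grep -E 'pos|ft'
python3 st.py;python3 pr.py .033 t6.png
```

```text
position: [0.4782, 0.0277, 0.0296]
ft_force: [-1.6, -0.4, 0.3]
t 15.65 cradle xyz mm [-113.1   -0.3   29.6] finger-line yaw rel 0.1 tool z [ 0. -0. -1.] F [-1.6 -0.4  0.3]
bar cradle mm [34.4  1.2] [92.9 41.5] 0.06 x range -12.1 80.8 y -19.6 21.9
```

```bash
python3 -m pendant '[[[0,0.0005,0,0,0,0,0],[0,0.0005,0,0,0,0,0],[0,0.0005,0,0,0,0,0],[0,0,0,0,0,0,0],[0,0,0,0,0,0,0]]]'|grep -E 'pos|ft'
python3 st.py
```

```text
position: [0.4797, 0.028, 0.0296]
ft_force: [-2.0, -0.4, 0.1]
t 16.32 cradle xyz mm [-111.6   -0.3   29.6] finger-line yaw rel 0.11 tool z [ 0. -0. -1.] F [-2.  -0.4  0.1]
```

```bash
python3 -m pendant '[[[0,0.0005,0,0,0,0,0],[0,0,0,0,0,0,0],[0,0.0005,0,0,0,0,0],[0,0,0,0,0,0,0],[0,0,0,0,0,0,0]]]'|grep -E 'pos|ft'
python3 -m pendant '[[[0,0.0005,0,0,0,0,0],[0,0,0,0,0,0,0],[0,0.0005,0,0,0,0,0],[0,0,0,0,0,0,0],[0,0,0,0,0,0,0]]]'|grep -E 'pos|ft'
python3 st.py
```

```text
position: [0.4807, 0.0282, 0.0296]
ft_force: [-2.7, -0.4, 0.3]
position: [0.4808, 0.0283, 0.0295]
ft_force: [-4.4, -1.6, 1.7]
t 17.57 cradle xyz mm [-110.4   -0.2   29.5] finger-line yaw rel 0.11 tool z [-0.001  0.    -1.   ] F [-4.4 -1.6  1.7]
```

```bash
python3 -m pendant '[[[0,0.0005,0,0,0,0,0],[0,0,0,0,0,0,0],[0,0.0005,0,0,0,0,0],[0,0,0,0,0,0,0],[0,0,0,0,0,0,0]]]'|grep -E 'pos|ft'
python3 st.py;python3 pr.py .033 t7.png
```

```text
position: [0.4808, 0.0284, 0.0295]
ft_force: [-5.6, -4.0, 2.6]
t 18.2 cradle xyz mm [-1.104e+02 -1.000e-01  2.950e+01] finger-line yaw rel 0.12 tool z [-0.004  0.    -1.   ] F [-5.6 -4.   2.6]
bar cradle mm [37.1  0.7] [41.6 92.8] 89.35 x range -9.2 83.5 y -20.1 21.9
```

The advance stalled while the force rose. The bar's end measures 83.5 mm; subtracting about 3.2 mm, because the camera sees its upper rim, gives 80.3 mm, so it is on the stop. I'll back straight off and re-measure.

```bash
python3 -m pendant '[[[0,-0.002,0,0,0,0,0],[0,-0.005,0,0,0,0,0],[0,-0.015,0,0,0,0,0],[0,-0.015,0,0,0,0,0],[0,0,-0.04,0,0,0,0]]]'|grep -E 'pos|ft'
python3 -m pendant '[[[0,0,-0.05,0,0,0,0],[0,0,-0.05,0,0,0,0],[-0.06,0,-0.03,0,0,0,0],[-0.06,0,0,0,0,0,0],[-0.06,0,0,0,0,0,0]]]'|grep -E 'pos|ft'
python3 -m pendant '[[[-0.05,0,0,0,0,0,0],[0,0,0,0,0,0,0],[0,0,0,0,0,0,0],[0,0,0,0,0,0,0],[0,0,0,0,0,0,0]]]'|grep -E 'pos|ft'
python3 st.py;python3 pr.py .033 t8.png;python3 - <<'E'
from h import *
a=np.load('pics/top0.npz')['img'];b=cv2.imread('pics/t8.png')[:,:,::-1]
d=(cv2.GaussianBlur(cv2.absdiff(a,b),(5,5),0).max(2)>30).astype(np.uint8);n,_,s,_=cv2.connectedComponentsWithStats(d)
print('changed regions x,y,w,h,area:',[r.tolist() for r in s[1:] if r[4]>25])
E
```

```text
position: [0.442, 0.0214, 0.0678]
ft_force: [1.1, -0.1, 0.2]
position: [0.4812, -0.1526, 0.198]
ft_force: [0.5, 0.3, 0.5]
position: [0.4914, -0.1988, 0.1975]
ft_force: [-0.5, 0.3, 0.2]
t 20.12 cradle xyz mm [-145.4 -224.9  197.5] finger-line yaw rel 0.2 tool z [-0.  0. -1.] F [-0.5  0.3  0.2]
bar cradle mm [-6.9  1.1] [ 42.1 180.8] 89.69 x range -97.4 83.5 y -20.3 22.3
changed regions x,y,w,h,area: [[369, 184, 271, 296, 27446], [301, 193, 33, 80, 1591], [199, 368, 120, 112, 5689], [323, 389, 44, 27, 556], [351, 430, 14, 25, 120], [285, 432, 59, 26, 447], [365, 435, 77, 45, 905], [419, 449, 14, 11, 40], [358, 458, 18, 15, 117], [339, 465, 9, 12, 40]]
```

```bash
python3 - <<'E'
from h import *;from st import C,O
from rig import camera
c=camera('top');im=c['img'];roi=(280,178,345,280)
for z,m,n in((.055,propmask(im,roi),'bar rim'),(.06,mask(im,(18,150,60),(32,255,255),roi),'stop')):
    b=big(m);q=(plane(c,b[:,0],z)[:,:2]-O)@C.T*1e3;q=q[abs(q[:,1])<14];print(n,'x',q[:,0].min().round(1),q[:,0].max().round(1))
for x in range(308,318,3):print(x,im[188:202,x].tolist())
E
```

```text
bar rim x -99.5 79.9
stop x 79.6 91.8
308 [[138, 109, 49], [163, 123, 8], [166, 123, 0], [168, 126, 0], [163, 122, 2], [131, 85, 20], [144, 71, 39], [151, 75, 42], [156, 76, 48], [156, 77, 44], [152, 73, 36], [153, 70, 37], [168, 123, 103], [203, 207, 201]]
311 [[157, 119, 30], [167, 123, 0], [168, 127, 1], [171, 127, 0], [152, 114, 8], [126, 76, 26], [131, 64, 37], [130, 61, 33], [137, 68, 39], [136, 67, 35], [140, 65, 32], [141, 76, 54], [154, 129, 113], [166, 174, 164]]
314 [[160, 118, 0], [164, 123, 0], [170, 128, 0], [162, 123, 0], [114, 76, 5], [107, 57, 33], [108, 53, 30], [106, 50, 27], [112, 57, 33], [112, 54, 28], [108, 48, 20], [114, 78, 61], [137, 140, 137], [144, 154, 150]]
317 [[158, 117, 0], [162, 118, 0], [168, 125, 0], [148, 107, 0], [98, 65, 5], [79, 37, 20], [85, 40, 22], [84, 40, 18], [85, 40, 21], [86, 39, 17], [91, 50, 36], [101, 82, 71], [106, 109, 107], [108, 114, 113]]
```

The bar's rim is at x = 79.9 mm and the stop face at 79.6 mm, with no gap between them. The bar is seated (y ≈ 1 mm, yaw 0.3°) and the robot is clear.

```bash
python3 -c "from rig import hand_in;print(hand_in())"
```

```text
the job is handed in; nothing more can be done
None
```

The kiln prop was rolled up the ramp into the V, pushed lengthwise until its end met the yellow stop, and handed in at about 20 s with the robot clear and nothing else seen to have moved; sampled push forces stayed around 7 N or less.

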